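Gather the napkin rings onto their bar

ROBOT

A 7-joint arm with a two-finger parallel gripper is mounted at the origin on a cart in front of the work surface, level with it; the furniture and walls round the work are solid. World frame = base frame: x ahead of the robot, y to its left, z up, the work surface at z = 0. Lengths are in m, angles in rad, forces in N, time in s.
With the tool pointing down it reaches from about 0.425 to 0.95 m from the base axis. Payload 4.7 kg.
Tool frame: the origin (TCP) lies midway between the tips of the shut fingers; the grasp point (between the pads) lies behind it (arm.pinch_z is the z of the grasp point in the tool frame, in m); z points along the fingers, y is the line along which they close (so a half turn about z gives the same grasp; the last joint's range is limited). The gripper opens to 87 mm and grips with 3 to 60 N. Pads are 19 mm wide; open, the fingers measure 117 mm over their backs; the gripper's body (75 mm by 190 mm) begins 51 mm behind the grasp point.
Start: joints at [1.08, 0.469, -0.049, 1.532, 0.024, 1.141, -0.082], TCP at [0.301, -0.604, 0.223] pointing down, gripper open.
Joint ranges: [-2.59, 2.59], [-0.33, 1.99], [-1.39, 1.29], [0.1, 2.45], [-1.04, 4.18], [0.21, 1.99], [-2.66, 2.66]. Speed limits (rad/s): [2.57, 2.57, 3.14, 3.14, 3.14, 3.14, 3.14].

INTERFACE

Orientations are given as [roll, pitch, yaw] about the fixed x, y, z axes, in that order (R = Rz(yaw) Ry(pitch) Rx(roll)).
In Python, from rig import arm gives the robot as it stands.
- The arm moves only by the shell command python3 inch.py 'ROWS'. ROWS is rows parted by semicolons, their numbers by spaces, 1 to 10 of them, each of 7 numbers: the finger opening in m, then dx, dy, dz in m, then a rotation vector rx, ry, rz in rad; each row shifts and turns the commanded pose from where the row before left it, along the tool's axes as they then stand; what a row does not reach is not made up. A row lasts 1/8 s, in which the tool goes at most 0.0625 m and 0.188 rad, less where a joint would pass 70% of its speed; a pose out of reach is approached as far as the arm can. The fingers move at their own pace and stop on an object; the grip force is fixed at half the most. Time passes only in rows, so rows that do not move let the fingers close. It prints the time, the measured TCP pose, the force, the opening and the grip force at its end.
- arm.read_state(): the state, without advancing time (a new reading comes with each control period).
- arm.grab_frame(name): name is "scene" or "top"; returns a dict with "img" (384x512x3 uint8, red, green, blue), "fx", "fy", "cx", "cy" (pixels), "view" (4x4, takes a point from world to camera coordinates). Camera axes: x right, y down, z forward; pixel columns grow to the right and rows downward; lengths in m; the calibration is good to about 2 mm. A picture is of the moment at which its call begins. There is no depth.
- arm.job_done(): hands the job in; it is judged then, once.
The state is a dict: "t": time; "joint_positions": joint angles; "joint_velocities": joint speeds; "tau": joint torques, N m; "tool_pos": TCP position; "orientation": TCP orientation; "wrist_force": force on the tool from outside, world axes, zero at the start; "moment": the same for the moment, N m; "gripper_width": finger opening in m; "gripper_force": force on a finger pad.
Only numpy, scipy, OpenCV 4.12 (cv2) and the standard library are available. Lean on these libraries where they do the work, as an engineer would, in place of code of your own. Each camera call takes 0.05 s, during which the arm holds its last target. There are 200 camera calls.

TASK

Take the napkin-ring bar out of its stand by the wooden handle, thread it through all three napkin rings standing in the drying rack, and lift them off together in one go, well clear of the rack. Lay the bar back in both cradles of its stand, the same way round as before, with the rings hanging on it between the two cradles. Do not take hold of the rings with the fingers, and leave the salt shaker, mug and tea tin where they are.

Things in the scene. Friction and masses are not known exactly. Their poses are not given: they have to be found in the camera images.
- bar: Loose straight bar, 0.09 kg. Origin on its axis at the handle side of the collar; +y along the axis to the free tip. y -113 to -37 mm: dark wooden handle, 16 x 16 mm square, flats facing x and z. y -38 to 129: brass rod 10 mm thick. y 0 to 5: brass collar 26 mm across, stops the rings. Balances near y = 20. Starts level in the stand, origin near the stand's (0, -44, 81) mm, axes parallel.
- bar_grip (a point): Middle of the bar's wooden handle, on the axis, 75 mm from the bar's origin along its -y. Held here the bar is tip-heavy: grip firmly (about 50 N)
- bar_tip (a point): Free rounded tip of the bar, on the axis, 129 mm from the bar's origin along its +y. Rings slide along the rod when it slopes: off at the tip, or against the collar
- stand: Fixed bar stand: dark wooden base 80 (x) x 156 (y) x 14 mm, origin at the centre of its underside, z up. Brass wire V cradles, 7 mm thick, at y = -61 and +61 mm, open upward: V bottom at z = 68, tips at z = 90, 40 mm apart in x. A seated bar lies along y, axis at z = 81 mm: neck between handle and collar in the -y cradle, tip end in the +y cradle, handle out beyond the -y end.
- rack: Fixed small pale wooden rack, 66 (x) x 88 (y) mm, origin at the centre of its underside, z up. Three pockets in a row along y, at y = -26, 0, 26 mm; floor of the pockets 53 mm, top of the walls 67 mm above the origin. The ring axes lie along the rack's y, 78 mm above its origin. The bar can enter from the -y end.
- ring_0: Loose napkin ring, glazed blue: 50 mm outside, 32 mm bore, 18 mm wide along its axis, 20 g or so. Origin at its centre, y along its axis. Starts upright on edge in one pocket of the rack (which ring is in which pocket varies), loosely held by the pocket walls: 2 mm play each way along its axis, free to be lifted.
- ring_1: Loose napkin ring, copper: 50 mm outside, 32 mm bore, 18 mm wide along its axis, 20 g or so. Origin at its centre, y along its axis. Starts upright on edge in one pocket of the rack (which ring is in which pocket varies), loosely held by the pocket walls: 2 mm play each way along its axis, free to be lifted.
- ring_2: Loose napkin ring, white: 50 mm outside, 32 mm bore, 18 mm wide along its axis, 20 g or so. Origin at its centre, y along its axis. Starts upright on edge in one pocket of the rack (which ring is in which pocket varies), loosely held by the pocket walls: 2 mm play each way along its axis, free to be lifted.
- salt: Bystander: salt shaker with a steel cap, 44 x 44 x 90 mm, origin at the centre of its underside, z up
- mug: Bystander: white mug, 85 x 118 x 91 mm over the handle, origin at the centre of its underside, z up
- tea: Bystander: salmon-pink tea tin with lid, 70 x 70 x 95 mm, origin at the centre of its underside, z up

How it is judged:
By the outcome, as a careful person would: the job done as asked, in the order asked, and still so for the second after the job is handed in, with the robot touching nothing.
It also fails if it takes over 62 s, if anything falls off the work surface, if the arm or the gripper's body presses on something with over 40 N, if the wrist force passes 120 N, or if a joint passes its speed limit or range.

## Working session

There is one attempt and no reset: what is moved stays moved. The work goes in short steps, Python scripts to look and compute and a shell command to move; the robot and the scene stay as the last step left them, time stands still between calls to the robot, and variables do not carry over. Pictures are saved under pics/ and viewed, at most 13 in all, crops included, and the job is handed in when it is done.

```bash
ls; mkdir -p pics; python3 - <<'E'
from rig import arm
import cv2, numpy as np
for n in("scene","top"):
    f=arm.grab_frame(n); cv2.imwrite(f"pics/{n}0.png",f["img"][:,:,::-1]); print(n,f["fx"],f["fy"],f["cx"],f["cy"]); print(np.round(f["view"],4))
s=arm.read_state(); print(s["t"],s["tool_pos"],s["orientation"],arm.pinch_z)
E
```

```text
inch.py
pics
rig.py
scene 446.22852411409724 446.22852411409724 260.7740230781358 185.69880248379647
[[-0.8888 -0.4582 -0.0048  0.5147]
 [-0.3454  0.677  -0.6499  0.2881]
 [ 0.3011 -0.576  -0.76    0.711 ]
 [ 0.      0.      0.      1.    ]]
top 361.92036030996394 361.92036030996394 254.04176843488617 193.80453853442802
[[ 2.750e-02 -9.996e-01  3.500e-03 -7.410e-02]
 [-9.946e-01 -2.770e-02 -9.990e-02  5.841e-01]
 [ 9.990e-02 -7.000e-04 -9.950e-01  8.811e-01]
 [ 0.000e+00  0.000e+00  0.000e+00  1.000e+00]]
0.1 [ 0.30052539 -0.60381046  0.22160825] [-3.13986100e+00  4.91010729e-05  4.61802834e-01] -0.0187
```

View pics/scene0.png

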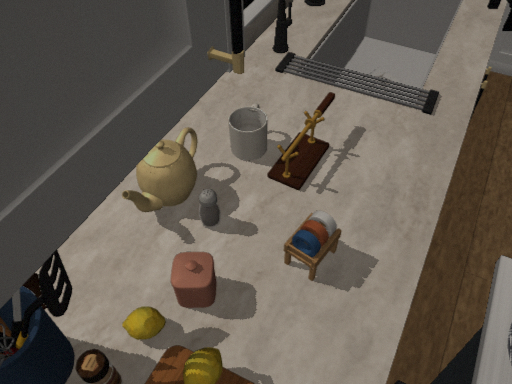

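View pics/top0.png

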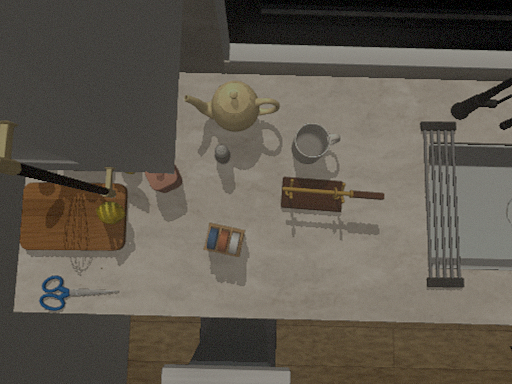

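The scene view shows the stand at (300,155) with the handle up-right at (325,103), the rack at (313,243), the mug at (248,133), the salt shaker at (208,207) and the tea tin at (194,280). In the top view the bar runs from about (283,190) to the handle end at (383,197), and the rack is at (225,240) with blue, copper and white from left to right. Next I'll enlarge both areas.

```bash
python3 - <<'E'
import cv2, numpy as np
t=cv2.imread("pics/top0.png"); s=cv2.imread("pics/scene0.png")
a=cv2.resize(t[165:265,195:395],None,fx=4,fy=4,interpolation=cv2.INTER_CUBIC)
cv2.imwrite("pics/topc.png",a)
b=cv2.resize(s[85:285,255:355],None,fx=3,fy=3,interpolation=cv2.INTER_CUBIC)
cv2.imwrite("pics/scenec.png",b)
E
```

```text
(no output)
```

View pics/topc.png

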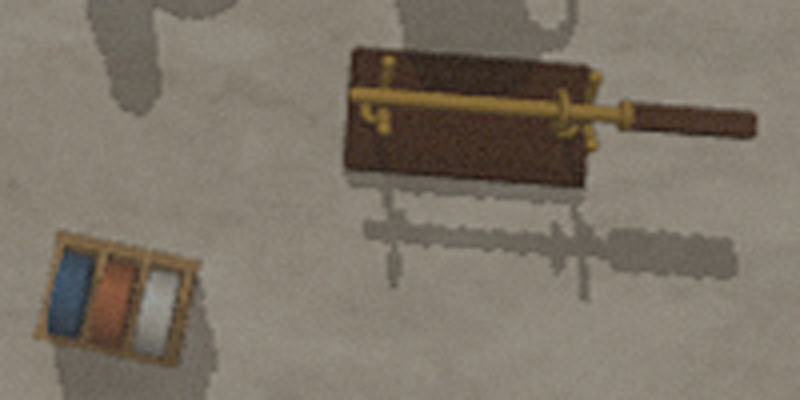

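View pics/scenec.png

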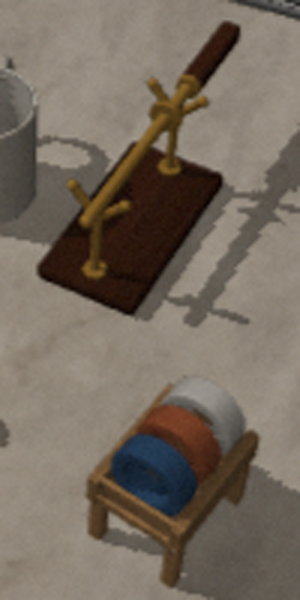

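Both crops show the same layout. The bar lies level with its tip to the left (world +y), the collar just inside the right-hand cradle and the handle to the right. In the rack, white is at the right end, which is where the bar will enter, and the rack is turned about 15° from the bar. Next I'll measure by mask fits in both views.

```bash
cat > h.py <<'E'
import cv2, numpy as np
def ray(f,p):
    V=f["view"];R=V[:3,:3];c=-R.T@V[:3,3]
    d=R.T@np.array([(p[0]-f["cx"])/f["fx"],(p[1]-f["cy"])/f["fy"],1]);return c,d/np.linalg.norm(d)
def proj(f,P):
    q=f["view"][:3,:3]@np.array(P)+f["view"][:3,3];return np.array([f["fx"]*q[0]/q[2]+f["cx"],f["fy"]*q[1]/q[2]+f["cy"]])
def onz(f,p,z):
    c,d=ray(f,p);return c+d*(z-c[2])/d[2]
def tri(fs,ps):
    A=np.zeros((3,3));b=np.zeros(3);L=[ray(f,p) for f,p in zip(fs,ps)]
    for c,d in L: M=np.eye(3)-np.outer(d,d);A+=M;b+=M@c
    X=np.linalg.solve(A,b);return X,max(np.linalg.norm((np.eye(3)-np.outer(d,d))@(X-c)) for c,d in L)
def mask(f,lo,hi,box):
    h=cv2.cvtColor(f["img"],cv2.COLOR_RGB2HSV);m=cv2.inRange(h,lo,hi);z=np.zeros_like(m);x0,y0,x1,y1=box;z[y0:y1,x0:x1]=m[y0:y1,x0:x1];return z
def pts(m): 
    v,u=np.nonzero(m);return np.c_[u,v].astype(np.float32)
def cen(m):
    n,l,s,c=cv2.connectedComponentsWithStats(m);k=1+np.argmax(s[1:,4]);return c[k],s[k]
def axis3(fs,lines):
    # line (point,dir) in each image -> planes -> 3D line
    N=[];D=[]
    for f,(p,d) in zip(fs,lines):
        c,a=ray(f,p);_,b=ray(f,p+50*d);n=np.cross(a,b);n/=np.linalg.norm(n);N.append(n);D.append(n@c)
    u=np.cross(*N);u/=np.linalg.norm(u);u*=np.sign(u[1])
    return np.linalg.lstsq(np.vstack([N,u]),np.r_[D,0],rcond=None)[0],u
E
python3 - <<'E'
from rig import arm
from h import *
fs=[arm.grab_frame("top"),arm.grab_frame("scene")]
np.save("f0.npy",fs,allow_pickle=True)
h=[cv2.cvtColor(f["img"],cv2.COLOR_RGB2HSV) for f in fs]
t,s=h
for n,a,ps in(("top",t,[(320,191),(300,189),(370,195),(365,195),(310,205),(213,238),(223,240),(234,243),(265,230)]),("scene",s,[(300,139),(325,104),(329,98),(300,165),(306,240),(318,231),(326,220),(250,200)])):
    print(n,[(p,a[p[1],p[0]].tolist()) for p in ps])
# column/row profiles
print("rows at col 315 top",t[184:200,315].tolist()); print("handle col 368",t[188:204,368].tolist()); print("scene row 140",s[140,288:312].tolist());print("scene row 105",s[105,312:338].tolist())
E
```

```text
top [((320, 191), [21, 147, 134]), ((300, 189), [20, 145, 137]), ((370, 195), [14, 121, 76]), ((365, 195), [11, 117, 76]), ((310, 205), [11, 83, 68]), ((213, 238), [104, 90, 91]), ((223, 240), [11, 130, 126]), ((234, 243), [20, 21, 145]), ((265, 230), [15, 36, 140])]
scene [((300, 139), [19, 177, 72]), ((325, 104), [10, 173, 50]), ((329, 98), [8, 179, 47]), ((300, 165), [8, 168, 44]), ((306, 240), [106, 138, 70]), ((318, 231), [8, 168, 108]), ((326, 220), [18, 18, 138]), ((250, 200), [19, 33, 160])]
rows at col 315 top [[12, 118, 54], [11, 91, 59], [16, 111, 53], [19, 150, 51], [178, 87, 44], [21, 148, 121], [20, 152, 138], [19, 142, 126], [21, 126, 99], [14, 119, 71], [5, 115, 62], [9, 114, 74], [17, 135, 68], [12, 129, 65], [13, 122, 65], [11, 107, 69]]
handle col 368 [[22, 35, 139], [19, 37, 146], [21, 33, 147], [16, 47, 120], [15, 100, 79], [8, 112, 73], [10, 119, 73], [17, 116, 75], [9, 110, 74], [12, 120, 66], [14, 81, 60], [17, 39, 123], [20, 39, 136], [20, 38, 136], [20, 39, 138], [19, 36, 136]]
scene row 140 [[16, 39, 99], [17, 36, 100], [19, 36, 99], [17, 35, 139], [15, 49, 124], [12, 101, 68], [18, 184, 83], [18, 179, 118], [19, 183, 128], [18, 179, 114], [20, 195, 89], [19, 184, 75], [17, 176, 55], [9, 180, 44], [10, 177, 46], [12, 193, 45], [8, 177, 46], [11, 211, 41], [8, 188, 46], [15, 182, 77], [18, 182, 118], [19, 179, 127], [18, 175, 105], [19, 180, 78]]
scene row 105 [[14, 36, 141], [16, 38, 141], [18, 36, 143], [18, 39, 143], [16, 38, 141], [17, 37, 143], [17, 49, 130], [13, 80, 80], [13, 175, 48], [10, 193, 49], [8, 181, 52], [10, 172, 49], [8, 165, 51], [8, 176, 42], [10, 175, 35], [15, 232, 22], [14, 217, 20], [18, 52, 83], [17, 39, 136], [15, 38, 146], [16, 37, 145], [19, 40, 141], [16, 42, 146], [14, 38, 147], [16, 41, 149], [17, 40, 146]]
```

```bash
python3 - <<'E'
from h import *
fs=np.load("f0.npy",allow_pickle=True)
def L(P):
    v=cv2.fitLine(P,cv2.DIST_HUBER,0,.01,.01).ravel();return v[2:],v[:2]
Ht=pts(mask(fs[0],(0,70,20),(30,255,110),(354,186,395,206)));Hs=pts(mask(fs[1],(0,75,5),(30,255,90),(312,88,342,112)))
Rt=pts(mask(fs[0],(15,90,90),(28,255,255),(296,184,330,198)));
ms=mask(fs[1],(13,120,65),(28,255,255),(290,120,312,152)); n,l,s,c=cv2.connectedComponentsWithStats(ms);print(s[1:].tolist())
Rs=pts(((l==1+np.argmax(s[1:,4]))*255).astype(np.uint8))
for P in(Ht,Hs,Rt,Rs):print(len(P),P.min(0),P.max(0),L(P))
lines=[L(np.vstack([Ht,Rt])),L(np.vstack([Hs,Rs]))]
for nm,ln in(("all",lines),("handle",[L(Ht),L(Hs)]),("rod",[L(Rt),L(Rs)])):
    p,u=axis3(fs,ln); k=lambda y:p+u*(y-p[1])/u[1]
    print(nm,u,np.degrees(np.arctan2(-u[0],u[1])), "y-.2",k(-.2),"y-.3",k(-.3),"y-.35",k(-.35))
print("handle centroid tri",tri(fs,[Ht.mean(0),Hs.mean(0)]))
for f,P,ln in zip(fs,(Ht,Hs),lines):
    d=(P-ln[0])@ln[1];print("handle ends",ln[0]+ln[1]*np.percentile(d,1),ln[0]+ln[1]*np.percentile(d,99))
# rings
box=[(200,222,246,258),(280,205,345,262)]
b=[cen(mask(f,(98,50,20),(118,255,255),bx)) for f,bx in zip(fs,box)]
c=[cen(mask(f,(3,90 if i==0 else 130,70),(14,255,255),bx)) for i,(f,bx) in enumerate(zip(fs,box))]
w=[cen(mask(f,(0,0,100),(179,28,255),bx)) for f,bx in zip(fs,[(227,225,246,258),(308,208,340,235)])]
for nm,q in(("blue",b),("copper",c),("white",w)):
    print(nm,[(x[0].round(1).tolist(),x[1].tolist()) for x in q],tri(fs,[x[0] for x in q]),onz(fs[0],q[0][0],.09))
E
```

```text
[[290, 120, 22, 32, 170], [311, 131, 1, 1, 1], [307, 133, 5, 10, 28]]
190 [354. 191.] [383. 199.] (array([368.3842 , 194.87863], dtype=float32), array([0.997076  , 0.07641682], dtype=float32))
166 [317.  92.] [334. 111.] (array([326.02664, 101.67581], dtype=float32), array([ 0.6135013, -0.7896937], dtype=float32))
125 [296. 188.] [329. 193.] (array([312.68625, 190.2162 ], dtype=float32), array([0.9967343 , 0.08075102], dtype=float32))
170 [290. 120.] [311. 151.] (array([300.67615, 134.67589], dtype=float32), array([ 0.57992536, -0.8146696 ], dtype=float32))
all [ 0.05782669  0.99816377 -0.01803219] -3.3156145032051123 y-.2 [ 0.59422427 -0.2         0.07120548] y-.3 [ 0.58843096 -0.3         0.07301201] y-.35 [ 0.58553431 -0.35        0.07391528]
handle [0.04551227 0.99853408 0.02929727] -2.609682831981405 y-.2 [ 0.59262198 -0.2         0.07699333] y-.3 [ 0.58806407 -0.3         0.0740593 ] y-.35 [ 0.58578512 -0.35        0.07259228]
rod [ 0.06564605  0.9927352  -0.10083363] -3.7832582142701883 y-.2 [ 0.594356   -0.2         0.07052995] y-.3 [ 0.58774335 -0.3         0.08068711] y-.35
[... 188 characters left out ...]
96.08107]
handle ends [319.39664  110.229256] [332.4711   93.01993]
blue [([211.9, 237.5], [207, 228, 11, 20, 140]), ([306.7, 242.7], [293, 230, 28, 27, 497])] (array([0.47280212, 0.0374016 , 0.08016056]), np.float64(0.0024904741995050313)) [0.47541896 0.03700801 0.09      ]
copper [([223.0, 240.6], [217, 230, 13, 23, 191]), ([315.9, 229.0], [301, 220, 28, 24, 281])] (array([0.4672881 , 0.01055257, 0.09049018]), np.float64(0.0018538136875236968)) [0.46905435 0.01110586 0.09      ]
white [([233.8, 242.2], [229, 233, 11, 20, 136]), ([323.7, 217.9], [310, 211, 26, 18, 206])] (array([ 0.46383929, -0.01482825,  0.0944532 ]), np.float64(0.0023596901841263242)) [ 0.46595876 -0.0139626   0.09      ]
```

```bash
python3 - <<'E'
from h import *
fs=np.load("f0.npy",allow_pickle=True)
f=fs[0]
for z in(.081,.085,.089):
    a=onz(f,(353.4,193.6),z);b=onz(f,(383.6,196.1),z);print(z,a,b,np.linalg.norm(a-b))
tip=onz(f,(195+350/4,165+95/4),.083);col=onz(f,(195+563/4,165+108/4),.083);print("tip,collar rough",tip,col,np.linalg.norm(tip-col))
m=mask(f,(0,55,40),(179,255,255),(198,218,252,264))
P=pts(m);Q=np.array([onz(f,p,.067)[:2] for p in P])
r=cv2.minAreaRect((Q*1000).astype(np.float32));print("rack",r,cv2.boxPoints(r))
# base of stand
m=mask(f,(0,70,20),(30,255,100),(270,170,343,220));P=pts(m);Q=np.array([onz(f,p,.014)[:2] for p in P]);r=cv2.minAreaRect((Q*1000).astype(np.float32));print("stand",r,cv2.boxPoints(r).tolist())
print("proj rack centre @z.067 in scene etc")
E
```

```text
0.081 [ 0.58783932 -0.29367988  0.081     ] [ 0.58387051 -0.36541119  0.081     ] 0.07184101780278053
0.085 [ 0.58740451 -0.29257276  0.085     ] [ 0.58345428 -0.36396821  0.085     ] 0.07150464884623184
0.089 [ 0.5869697  -0.29146563  0.089     ] [ 0.58303805 -0.36252523  0.089     ] 0.0711682798896831
tip,collar rough [ 0.59449797 -0.12493932  0.083     ] [ 0.59026856 -0.2512737   0.083     ] 0.12640515045431125
rack ((471.2833251953125, 10.680965423583984), (88.52123260498047, 66.90441131591797), 79.4525375366211) [[430.29443  -26.708382]
 [496.06842  -38.95523 ]
 [512.2722    48.070312]
 [446.49823   60.31716 ]]
stand ((591.2042846679688, -206.04722595214844), (155.76246643066406, 78.57042694091797), 87.06653594970703) [[547.98486328125, -281.8159484863281], [626.452392578125, -285.8368835449219], [634.4237060546875, -130.27850341796875], [555.9561767578125, -126.257568359375]]
proj rack centre @z.067 in scene etc
```

```bash
python3 inch.py '.087 0 0 0 0 0 -.1763; .087 0 0 0 0 0 -.1763;.087 0 0 0 0 0 -.1763;.087 0 0 0 0 0 -.1763;.087 0 0 0 0 0 -.1763;.087 0 0 0 0 0 -.1763'; python3 inch.py '.087 .039 .034 0 0 0 0;.087 .039 .034 0 0 0 0;.087 .039 .034 0 0 0 0;.087 .039 .034 0 0 0 0;.087 .039 .034 0 0 0 0;.087 .039 .034 0 0 0 0;.087 .039 .034 0 0 0 0;.087 .038 .032 0 0 0 0;.087 0 0 0 0 0 0'
```

```text
t: 0.95
tool_pos: [0.3007, -0.6041, 0.2223]
orientation: [-3.141, -0.0, 1.525]
wrist_force: [0.3, 0.2, 0.1]
gripper_width: 0.0872
gripper_force: 0.0
t: 2.08
tool_pos: [0.5897, -0.3016, 0.2225]
orientation: [3.14, -0.003, 1.528]
wrist_force: [-0.2, -0.7, 1.1]
gripper_width: 0.0873
gripper_force: 0.0
```

```bash
python3 inch.py '.06 -.0055 -.0033 .03 0 0 .008;.06 0 0 .04 0 0 0;.06 0 0 .04 0 0 0;.06 0 0 .03 0 0 0;.06 0 0 .02 0 0 0;.06 0 0 0 0 0 0;.06 0 0 0 0 0 0'; python3 - <<'E'
from rig import arm
from h import *
fs=[arm.grab_frame("top"),arm.grab_frame("scene")]
a=cv2.resize(fs[0]["img"][160:230,290:410],None,fx=4,fy=4);b=cv2.resize(fs[1]["img"][70:180,260:360],None,fx=3,fy=3)
o=np.zeros((330,800,3),np.uint8);o[:280,:480]=a;o[:330,490:790]=b;cv2.imwrite("pics/grip.png",o[:,:,::-1])
E
```

```text
t: 2.95
tool_pos: [0.5836, -0.3134, 0.0638]
orientation: [3.139, 0.001, 1.511]
wrist_force: [1.1, 0.3, 0.3]
gripper_width: 0.0599
gripper_force: 0.0
```

View pics/grip.png

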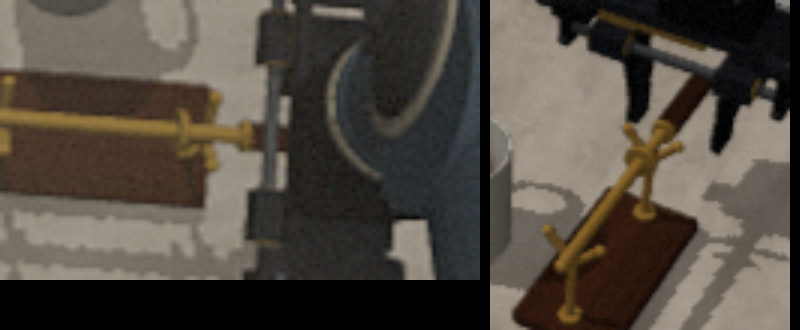

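The fingers straddle the handle, which shows at about (690,100) in the right half, and they are clear of the collar and cradle. I'll trim the pose and close.

```bash
python3 inch.py '.06 .0066 .0021 .0015 0 0 -.0086;.06 0 0 0 0 0 0;.06 0 0 0 0 0 0'; python3 inch.py '0 0 0 0 0 0 0;0 0 0 0 0 0 0;0 0 0 0 0 0 0;0 0 0 0 0 0 0;0 0 0 0 0 0 0;0 0 0 0 0 0 0'
```

```text
t: 3.42
tool_pos: [0.5854, -0.3063, 0.0613]
orientation: [3.141, 0.0, 1.521]
wrist_force: [0.1, 0.0, -0.3]
gripper_width: 0.0598
gripper_force: 0.0
t: 4.18
tool_pos: [0.5857, -0.3064, 0.0612]
orientation: [3.141, 0.0, 1.52]
wrist_force: [0.4, 0.8, 0.2]
gripper_width: 0.0158
gripper_force: 30.0
```

```bash
python3 inch.py '0 0 0 -.005 0 0 0;0 0 0 -.01 0 0 0;0 0 0 -.015 0 0 0;0 0 0 -.02 0 0 0;0 0 0 -.02 0 0 0;0 0 0 -.015 0 0 0;0 0 0 -.01 0 0 0;0 0 0 -.005 0 0 0;0 0 0 0 0 0 0;0 0 0 0 0 0 0'; cat > bar.py <<'E'
from rig import arm
from h import *
# rod direction & tip from both views; brass components, largest elongated
def look(boxes,save=None):
    fs=[arm.grab_frame("top"),arm.grab_frame("scene")];out=[]
    for i,(f,bx) in enumerate(zip(fs,boxes)):
        m=mask(f,(14,85,55) if i==0 else (13,120,55),(28,255,255),bx);n,l,s,c=cv2.connectedComponentsWithStats(m);k=1+np.argmax(s[1:,4])
        P=pts(((l==k)*255).astype(np.uint8));v=cv2.fitLine(P,cv2.DIST_HUBER,0,.01,.01).ravel();out.append((v[2:],v[:2]));print(s[k].tolist(),v)
    return fs,out
E
python3 - <<'E'
from bar import *
fs=[arm.grab_frame("top"),arm.grab_frame("scene")]; np.save("f1.npy",fs,allow_pickle=True)
a=cv2.resize(fs[0]["img"][150:220,240:360],None,fx=4,fy=4);b=cv2.resize(fs[1]["img"][40:180,230:340],None,fx=2.8,fy=2.8)
o=np.zeros((400,800,3),np.uint8);o[:280,:480]=a;o[:b.shape[0],490:490+b.shape[1]]=b;cv2.imwrite("pics/lift.png",o[:,:,::-1])
E
```

```text
t: 5.42
tool_pos: [0.5849, -0.3062, 0.1603]
orientation: [-3.14, -0.001, 1.52]
wrist_force: [-0.5, -0.4, -1.3]
gripper_width: 0.016
gripper_force: 30.0
```

View pics/lift.png

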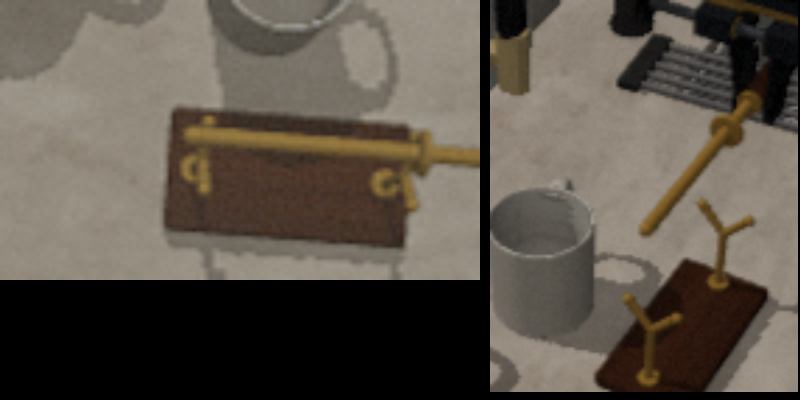

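The bar is out of the cradles. The tip is at (188,133) in the left half and (646,230) in the right half, with the collar at (421,149) and (727,130). I'll triangulate both to get the sag.

```bash
python3 - <<'E'
from bar import *
fs=np.load("f1.npy",allow_pickle=True)
t=tri(fs,[(286.5,183.0),(285.2,121.7)]);c=tri(fs,[(344.7,186.8),(314.2,86.0)])
print(t,c,np.linalg.norm(t[0]-c[0]),(t[0]-c[0]))
# predicted, no sag, at height .18
u=np.array([.0512,.9987,0]);G=np.array([.5849,-.3062,.179])
for y in(.055,.0575,.184):
    P=G+u*y;print(y,P,[proj(f,P).round(1) for f in fs])
for s in (3,6): 
    th=np.radians(s);P=G+.184*np.array([.0512*np.cos(th),.9987*np.cos(th),-np.sin(th)]);print(s,[proj(f,P).round(1) for f in fs])
E
```

```text
(array([ 0.5940439 , -0.12601461,  0.17916098]), np.float64(0.0017246528700391422)) (array([ 0.58856794, -0.24877643,  0.17963139]), np.float64(0.002528131075867671)) 0.12288478516292761 [ 0.00547595  0.12276181 -0.00047041]
0.055 [ 0.587716  -0.2512715  0.179    ] [array([346.1, 188.4]), array([313.8,  85.5])]
0.0575 [ 0.587844   -0.24877475  0.179     ] [array([345. , 188.3]), array([313.3,  86.2])]
0.184 [ 0.5943208 -0.1224392  0.179    ] [array([285. , 183.6]), array([283.3, 122.7])]
3 [array([284.8, 184.2]), array([283.2, 126.5])]
6 [array([284.7, 184.8]), array([283.2, 130.1])]
```

No sag: tip and collar are both at z ≈ 0.179. Next I'll move in line with the rack, 30 mm short of it.

```bash
python3 inch.py '0 .009 -.0273 0 0 0 0;0 .009 -.0273 0 0 0 0;0 .009 -.0273 0 0 0 0;0 .009 -.0273 0 0 0 0;0 .009 -.0273 0 0 0 0;0 .009 -.0275 0 0 0 0;0 0 0 0 0 0 .067;0 0 0 0 0 0 .066;0 0 0 0 0 0 0;0 0 0 0 0 0 0'
```

```text
t: 6.78
tool_pos: [0.4242, -0.2441, 0.1609]
orientation: [-3.141, -0.0, 1.388]
wrist_force: [-0.1, -0.6, -0.6]
gripper_width: 0.0158
gripper_force: 30.0
```

Descend by 0.100 m.

```bash
python3 inch.py '0 0 0 .015 0 0 0;0 0 0 .025 0 0 0;0 0 0 .025 0 0 0;0 0 0 .02 0 0 0;0 0 0 .01 0 0 0;0 0 0 .005 0 0 0;0 0 0 0 0 0 0;0 0 0 0 0 0 0'; python3 - <<'E'
from bar import *
fs=[arm.grab_frame("top"),arm.grab_frame("scene")]; np.save("f2.npy",fs,allow_pickle=True)
a=cv2.resize(fs[0]["img"][200:275,195:315],None,fx=4,fy=4);b=cv2.resize(fs[1]["img"][130:290,270:380],None,fx=2.8,fy=2.8)
o=np.zeros((450,800,3),np.uint8);o[:300,:480]=a;o[:b.shape[0],490:490+b.shape[1]]=b;cv2.imwrite("pics/pre.png",o[:,:,::-1])
E
```

```text
t: 7.78
tool_pos: [0.4247, -0.2444, 0.0616]
orientation: [3.14, 0.0, 1.387]
wrist_force: [-0.4, 1.2, 0.1]
gripper_width: 0.0156
gripper_force: 30.0
```

View pics/pre.png

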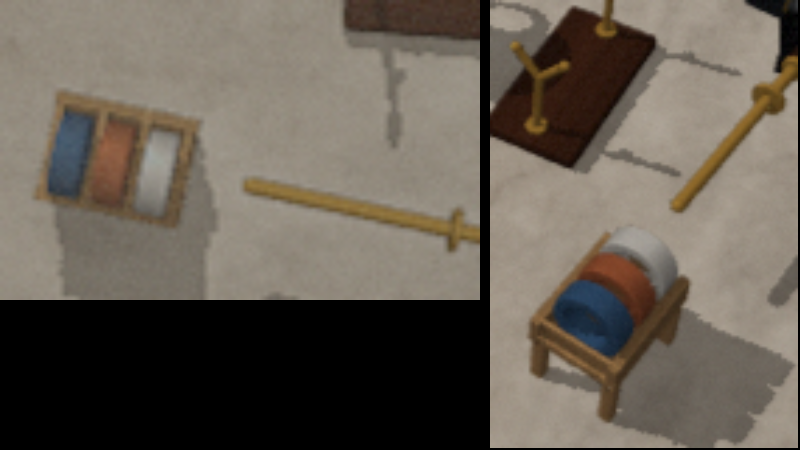

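The bar is level and lined up, with the tip at (248,184) in the left half, facing the white ring at (158,170). I'll check the offset numerically.

```bash
python3 - <<'E'
from bar import *
fs=np.load("f2.npy",allow_pickle=True)
f=fs[0]
m=mask(f,(14,85,55),(28,255,255),(254,235,306,258));P=pts(m);v=cv2.fitLine(P,cv2.DIST_HUBER,0,.01,.01).ravel()
A=onz(f,v[2:],.082);B=onz(f,v[2:]+30*v[:2],.082);u=(A-B)/np.linalg.norm(A-B);print(u,"yaw",np.arctan2(-u[0],u[1]))
C=np.array([.4713,.0107]);w=np.array([.1831,.9831]);n=np.array([w[1],-w[0]]);print("lateral of rod pt vs rack line",(A[:2]-C)@n, "extrap at C",(A[:2]+u[:2]*((C-A[:2])@u[:2])-C)@n)
T=tri(fs,[(195+247/4-.5,200+184/4-.5),(270+(678-490)/2.8-.5,130+208/2.8-.5)]);print(T,(T[0][:2]-C)@w)
for q in([.4728,.0374],[.4673,.0106],[.4638,-.0148],[.4754,.0370],[.4691,.0111],[.4660,-.014]):print((np.array(q)-C)@n)
E
```

```text
[0.1810611  0.98347185 0.        ] yaw -0.18206527716649465
lateral of rod pt vs rack line 0.0018711280061036437 extrap at C 0.0015900742105660567
(array([ 0.45733664, -0.06690966,  0.07946169]), np.float64(0.002125917342354124)) -0.07885475015770699
-0.0034141199999999997
-0.003914090000000004
-0.002704200000000006
-0.0007848200000000069
-0.0022360599999999803
-0.0006878599999999714
```

```bash
python3 inch.py '0 .005 -.002 0 0 0 0;0 .015 0 0 0 0 0;0 .015 0 0 0 0 0;0 .015 0 0 0 0 0;0 .01 0 0 0 0 0;0 0 0 0 0 0 0'; python3 inch.py '0 .015 0 0 0 0 0;0 .015 0 0 0 0 0;0 .015 0 0 0 0 0;0 .015 0 0 0 0 0;0 .015 0 0 0 0 0;0 .01 0 0 0 0 0;0 .005 0 0 0 0 0;0 0 0 0 0 0 0;0 0 0 0 0 0 0'; python3 - <<'E'
from bar import *
fs=[arm.grab_frame("top"),arm.grab_frame("scene")]; np.save("f3.npy",fs,allow_pickle=True)
a=cv2.resize(fs[0]["img"][200:275,180:300],None,fx=4,fy=4);b=cv2.resize(fs[1]["img"][150:290,270:380],None,fx=2.8,fy=2.8)
o=np.zeros((450,800,3),np.uint8);o[:300,:480]=a;o[:b.shape[0],490:490+b.shape[1]]=b;cv2.imwrite("pics/in.png",o[:,:,::-1])
E
```

```text
t: 8.62
tool_pos: [0.4335, -0.1838, 0.0611]
orientation: [3.141, -0.0, 1.389]
wrist_force: [0.1, 0.1, -0.5]
gripper_width: 0.0155
gripper_force: 30.0
t: 9.75
tool_pos: [0.4495, -0.0968, 0.061]
orientation: [-3.142, 0.0, 1.386]
wrist_force: [-1.1, -0.1, -1.1]
gripper_width: 0.0158
gripper_force: 30.0
```

View pics/in.png

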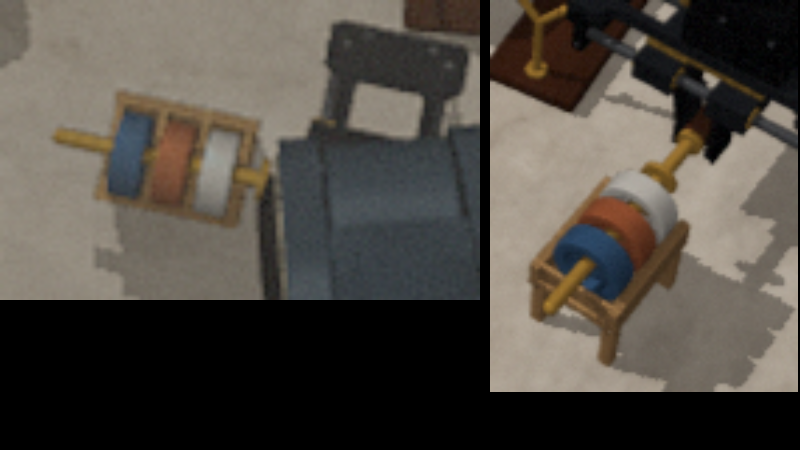

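The bar is through all three rings, with the tip out beyond the blue ring at (57,135) and the collar just short of the rack at (262,177). I'll lift gently with the tip slightly up.

```bash
python3 inch.py '0 0 0 -.003 0 .015 0;0 0 0 -.003 0 .015 0;0 0 0 -.003 0 0 0;0 0 0 -.003 0 0 0;0 0 0 -.004 0 0 0;0 0 0 -.006 0 0 0;0 0 0 -.01 0 0 0;0 0 0 -.01 0 0 0;0 0 0 -.006 0 0 0;0 0 0 -.002 0 0 0'; python3 inch.py '0 0 0 -.006 0 0 0;0 0 0 -.012 0 0 0;0 0 0 -.015 0 0 0;0 0 0 -.015 0 0 0;0 0 0 -.012 0 0 0;0 0 0 -.006 0 0 0;0 0 0 -.004 0 0 0;0 0 0 0 0 0 0;0 0 0 0 0 0 0'; python3 - <<'E'
from bar import *
fs=[arm.grab_frame("top"),arm.grab_frame("scene")]; np.save("f4.npy",fs,allow_pickle=True)
a=cv2.resize(fs[0]["img"][195:270,170:290],None,fx=4,fy=4);b=cv2.resize(fs[1]["img"][120:280,260:370],None,fx=2.8,fy=2.8)
o=np.zeros((450,800,3),np.uint8);o[:300,:480]=a;o[:b.shape[0],490:490+b.shape[1]]=b;cv2.imwrite("pics/up.png",o[:,:,::-1])
E
```

```text
t: 11.1
tool_pos: [0.4496, -0.0978, 0.1116]
orientation: [3.141, -0.03, 1.387]
wrist_force: [-0.9, -0.3, -1.3]
gripper_width: 0.0157
gripper_force: 30.0
t: 12.22
tool_pos: [0.4487, -0.0996, 0.1806]
orientation: [-3.141, -0.03, 1.387]
wrist_force: [0.3, -0.7, -1.6]
gripper_width: 0.0158
gripper_force: 30.0
```

View pics/up.png

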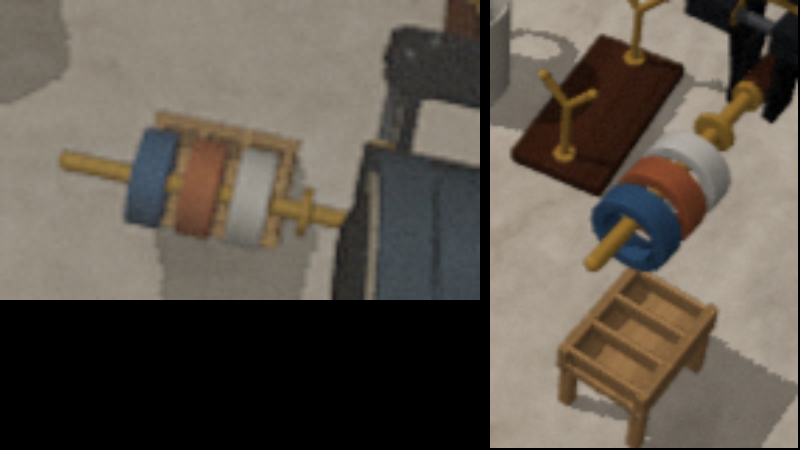

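All three rings hang on the bar well clear of the rack: blue at (150,178), copper at (203,188) and white at (253,198), with the collar at (305,212). I'll tilt the tip up to slide them towards the collar, then check where they end up.

```bash
python3 inch.py '0 0 0 0 0 .04 0;0 0 0 0 0 .06 0;0 0 0 0 0 .06 0;0 0 0 0 0 .06 0;0 0 0 0 0 .04 0;0 0 0 0 0 0 0;0 0 0 0 0 0 0;0 0 0 0 0 0 0;0 0 0 0 0 0 0'; python3 inch.py '0 0 0 0 0 -.04 0;0 0 0 0 0 -.06 0;0 0 0 0 0 -.06 0;0 0 0 0 0 -.06 0;0 0 0 0 0 -.04 0;0 0 0 0 0 -.01 0;0 0 0 0 0 -.01 0;0 0 0 0 0 0 -.066;0 0 0 0 0 0 -.067;0 0 0 0 0 0 0'; python3 - <<'E'
from bar import *
f=arm.grab_frame("top")
for nm,lo,hi in(("blue",(98,50,20),(118,255,255)),("copper",(3,90,70),(13,255,255)),("brass",(17,100,60),(28,255,255)),):
    m=mask(f,lo,hi,(160,190,300,265));c,s=cen(m);print(nm,c.round(1),s.tolist(),np.r_[pts(m).min(0),pts(m).max(0)])
E
```

```text
t: 13.45
tool_pos: [0.4491, -0.0993, 0.1811]
orientation: [3.141, -0.29, 1.388]
wrist_force: [0.5, -0.1, -1.2]
gripper_width: 0.0155
gripper_force: 30.0
t: 14.7
tool_pos: [0.4489, -0.1001, 0.1809]
orientation: [3.14, -0.01, 1.518]
wrist_force: [0.3, -0.6, -2.1]
gripper_width: 0.0158
gripper_force: 30.0
blue [205.7 247.5] [201, 237, 11, 24, 188] [201. 237. 299. 264.]
copper [218.7 248.7] [214, 237, 11, 25, 222] [165. 190. 299. 261.]
brass [230.8 238.1] [209, 224, 42, 34, 335] [168. 190. 292. 257.]
```

```bash
python3 inch.py '0 -.004 .003 0 0 0 0;0 -.008 .006 0 0 0 0;0 -.012 .009 0 0 0 0;0 -.014 .01 0 0 0 0;0 -.014 .01 0 0 0 0;0 -.014 .01 0 0 0 0;0 -.014 .01 0 0 0 0;0 -.014 .01 0 0 0 0;0 -.014 .01 0 0 0 0;0 -.014 .01 0 0 0 0'; python3 inch.py '0 -.014 .01 0 0 0 0;0 -.014 .01 0 0 0 0;0 -.014 .01 0 0 0 0;0 -.013 .01 0 0 0 0;0 -.01 .009 0 0 0 0;0 -.007 .006 0 0 0 0;0 -.003 .003 0 0 0 0;0 0 0 0 0 0 0;0 0 0 0 0 0 0'; python3 - <<'E'
from rig import arm
from scipy.spatial.transform import Rotation as R
import numpy as np
s=arm.read_state();r=R.from_euler("xyz",s["orientation"]);g=R.from_euler("xyz",[np.pi,0,1.520])
print(r.inv().apply(np.array([.5857,-.3064,.1212])-s["tool_pos"]),(r.inv()*g).as_rotvec())
E
```

```text
t: 16.0
tool_pos: [0.5313, -0.227, 0.1799]
orientation: [3.14, -0.01, 1.52]
wrist_force: [0.4, -0.8, -1.4]
gripper_width: 0.0161
gripper_force: 30.0
t: 17.12
tool_pos: [0.5847, -0.3033, 0.1793]
orientation: [3.14, -0.01, 1.521]
wrist_force: [-0.4, -0.7, -1.9]
gripper_width: 0.0158
gripper_force: 30.0
[-0.00364363  0.00109821  0.05805663] [ 0.00110767 -0.01012496  0.0008393 ]
```

```bash
python3 inch.py '0 -.0036 .001 .006 0 0 0;0 0 0 .012 0 0 0;0 0 0 .014 0 0 0;0 0 0 .014 0 0 0;0 0 0 .008 0 0 0;0 0 0 .004 0 0 0;0 0 0 0 0 0 0;0 0 0 0 0 0 0'; python3 - <<'E'
from bar import *
fs=[arm.grab_frame("top"),arm.grab_frame("scene")]; np.save("f5.npy",fs,allow_pickle=True)
s=arm.read_state();print(s["tool_pos"],s["orientation"])
a=cv2.resize(fs[0]["img"][150:225,250:370],None,fx=4,fy=4);b=cv2.resize(fs[1]["img"][60:200,240:350],None,fx=2.8,fy=2.8)
o=np.zeros((450,800,3),np.uint8);o[:300,:480]=a;o[:b.shape[0],490:490+b.shape[1]]=b;cv2.imwrite("pics/over.png",o[:,:,::-1])
u=np.array([.0508,.9987,.01]);G=s["tool_pos"]+[0,0,.0198]
for y in(.0575,.184):print(y,[proj(f,G+u*y).round(1) for f in fs])
E
```

```text
t: 18.12
tool_pos: [0.5862, -0.307, 0.1218]
orientation: [3.139, -0.01, 1.52]
wrist_force: [-0.0, -0.0, -1.5]
gripper_width: 0.0154
gripper_force: 30.0
[ 0.58609149 -0.30703532  0.12180877] [ 3.13927517 -0.00943141  1.52025064]
0.0575 [array([341.1, 189.7]), array([311.4, 100.4])]
0.184 [array([284. , 185.2]), array([282.3, 136.4])]
```

View pics/over.png

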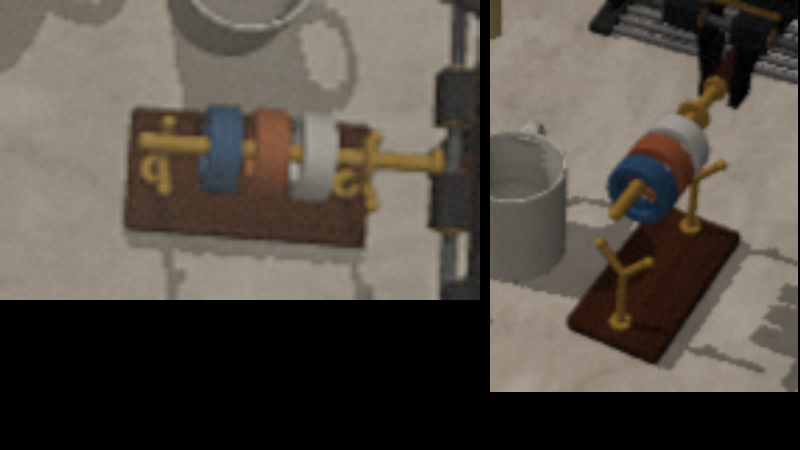

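The rings sit between the two cradles: blue at (221,148) and white at (315,155), against cradles at (155,150) and (365,165). Tip and collar match the no-slip prediction. I'll lower the bar.

```bash
python3 inch.py '0 .0005 0 .008 0 -.01 0;0 0 0 .01 0 0 0;0 0 0 .01 0 0 0;0 0 0 .008 0 0 0;0 0 0 .006 0 0 0;0 0 0 .005 0 0 0;0 0 0 .004 0 0 0;0 0 0 .003 0 0 0;0 0 0 0 0 0 0;0 0 0 0 0 0 0'; python3 inch.py '0 0 0 .002 0 0 0;0 0 0 .002 0 0 0;0 0 0 .0015 0 0 0;0 0 0 .001 0 0 0;0 0 0 0 0 0 0;0 0 0 0 0 0 0'
```

```text
t: 19.48
tool_pos: [0.586, -0.3064, 0.0674]
orientation: [3.14, 0.0, 1.52]
wrist_force: [0.1, 0.2, -0.7]
gripper_width: 0.0158
gripper_force: 30.0
t: 20.23
tool_pos: [0.5861, -0.3064, 0.061]
orientation: [3.14, 0.0, 1.52]
wrist_force: [0.9, 0.1, -0.1]
gripper_width: 0.0158
gripper_force: 30.0
```

```bash
python3 inch.py '.018 0 0 0 0 0 0;.02 0 0 0 0 0 0;.025 0 0 0 0 0 0;.035 0 0 0 0 0 0;.05 0 0 0 0 0 0;.05 0 0 0 0 0 0'; python3 inch.py '.05 0 0 -.01 0 0 0;.05 0 0 -.02 0 0 0;.05 0 0 -.03 0 0 0;.05 0 0 -.04 0 0 0;.05 -.03 0 -.03 0 0 0;.05 -.04 0 0 0 0 0;.05 -.04 0 0 0 0 0;.05 -.03 0 0 0 0 0;.05 0 0 0 0 0 0;.05 0 0 0 0 0 0'; python3 - <<'E'
from bar import *
fs=[arm.grab_frame("top"),arm.grab_frame("scene")]; np.save("f6.npy",fs,allow_pickle=True)
a=cv2.resize(fs[0]["img"][150:225,270:390],None,fx=4,fy=4);b=cv2.resize(fs[1]["img"][60:200,240:350],None,fx=2.8,fy=2.8)
o=np.zeros((450,800,3),np.uint8);o[:300,:480]=a;o[:b.shape[0],490:490+b.shape[1]]=b;cv2.imwrite("pics/end.png",o[:,:,::-1])
g=np.load("f0.npy",allow_pickle=True)
for nm,bx in(("salt",(210,140,236,168)),("mug",(292,122,342,166)),("tea",(146,165,182,192)),("rack",(200,222,250,258))):
    x0,y0,x1,y1=bx;print(nm,np.abs(fs[0]["img"][y0:y1,x0:x1].astype(int)-g[0]["img"][y0:y1,x0:x1]).mean())
E
```

```text
t: 20.98
tool_pos: [0.5859, -0.3064, 0.0608]
orientation: [3.14, 0.0, 1.52]
wrist_force: [-0.4, 0.2, 0.4]
gripper_width: 0.0455
gripper_force: 0.0
t: 22.22
tool_pos: [0.5792, -0.445, 0.1919]
orientation: [3.139, -0.0, 1.521]
wrist_force: [0.4, 1.2, -1.3]
gripper_width: 0.0499
gripper_force: 0.0
salt 3.3246336996337
mug 2.7774242424242424
tea 3.3367626886145403
rack 12.531851851851853
```

View pics/end.png

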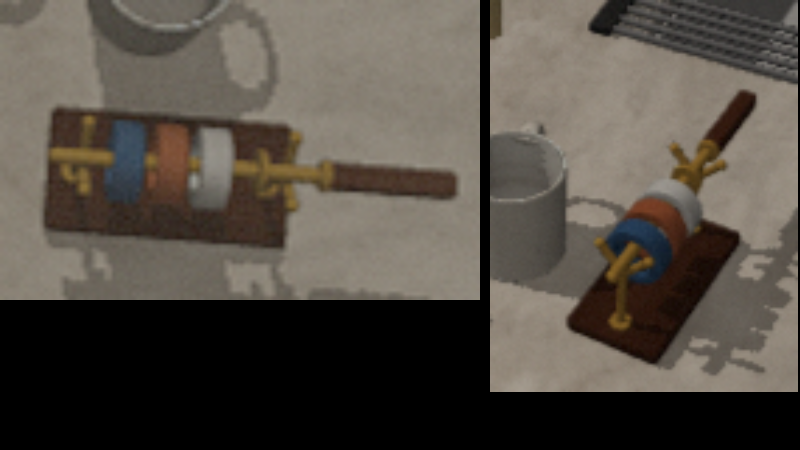

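The bar is seated in both cradles with the tip at (52,157) and the handle end at (455,185). The three rings hang between the cradles, and the salt, mug and tea are unchanged. I'm handing in.

```bash
python3 -c "
from rig import arm
print(arm.job_done())"
```

```text
the job is handed in; nothing more can be done
None
```

The bar is back in both cradles the same way round, with all three rings hanging on it between the cradles; the salt, mug and tea tin look unmoved in the top view, and the job was handed in at about 22 s.

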